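# Close the pump filter: slide the cover under its wing nut and screw it down

## Robot

A 6-joint arm with a two-finger parallel gripper is mounted at the origin on the work surface. World frame = base frame: x ahead of the robot, y to its left, z up, the work surface at z = 0. Lengths are in m, angles in rad, forces in N, time in s.
With the tool pointing down it reaches from about 0.275 to 0.875 m from the base axis. Payload 12.5 kg.
Tool frame: the origin (TCP) lies on the centre line of the jaws, within the pads' length; the fingertips stand r.finger_overhang ahead of it and the grasp point (between the pads) lies 3 mm ahead of it (r.finger_overhang is the distance from the TCP to the fingertips, in m); z points along the fingers, y is the line along which they close (so a half turn about z gives the same grasp; the last joint's range is limited). The gripper opens to 85 mm and grips with 20 to 120 N. Pads are 22 mm wide; open, the fingers measure 114 mm over their backs; the gripper's body (76 mm by 85 mm) begins 54 mm behind the grasp point. The pads swing forward as they close: fully open they stand 13 mm farther back than shut.
Start: joints at [-1.225, 0.351, 1.652, -0, 1.139, -0.085], TCP at [0.23, -0.5, 0.253] pointing down, gripper open.
Joint ranges: [-2.75, 2.75], [-0.79, 2.1], [0.01, 2.65], [-1.57, 4.71], [0.07, 3.14], [-2.87, 2.87]. Speed limits (rad/s): [2.22, 2.22, 2.79, 3.14, 3.14, 3.14].

## Interface

Orientations are given as a unit quaternion [x, y, z, w].
In Python, from cell import r, optics gives the robot as it stands. The module is installed in compiled form; this text tells all that it offers. Calls block until the motion is done:
- r.move_to(position, orientation): joint-space move of the TCP to a pose.
- r.move_linear(position, rot=None, vel=0.15): straight line of the TCP; rot=None keeps the orientation; vel is the mean speed in m/s.
- r.set_joints(angles): joint-space move.
- r.set_gripper(opening, squeeze=None): opening from 0.0 (shut) to 1.0 (fully open); squeeze is the grip in N (None keeps the last); returns when the fingers have stopped.
- r.sleep(seconds).
- r.inverse_kinematics(position, orientation): joint angles nearest the present ones, or None.
- optics.get_image(name): name is "scene" or "top"; returns a dict with "pixels" (384x512x3 uint8, red, green, blue), "depth" (384x512 float32, m along the optical axis (not along the pixel's ray), 0 where there is no reading), "fx", "fy", "cx", "cy" (pixels), "camera_from_world" (4x4, takes a point from world to camera coordinates). Camera axes: x right, y down, z forward; pixel columns grow to the right and rows downward; lengths in m; the calibration is good to about 2 mm. A picture is of the moment at which its call begins.
A pose or a line that the arm cannot do raises r.PlanningError and nothing moves.
- r.hand_in(): hands the job in; it is judged then, once.
Readings, each from a call of its own:
- r.current_t(): time.
- r.current_q(): joint angles.
- r.current_qvel(): joint speeds.
- r.current_effort(): joint torques, N m.
- r.current_tool_pos(): TCP position.
- r.current_ee_rot(): TCP orientation.
- r.current_contact_force(): force on the tool from outside, world axes, zero at the start.
- r.current_torque(): the same for the moment, N m.
- r.current_opening(): opening from 0.0 (shut) to 1.0 (fully open).
- r.current_finger_force(): force on a finger pad.
Only numpy, scipy, OpenCV 4.12 (cv2) and the standard library are available. Lean on these libraries where they do the work, as an engineer would, in place of code of your own. Each camera call takes 0.05 s, during which the arm holds its last target. There are 200 camera calls.

## Task

Close the vacuum pump's inlet filter housing: take the yellow slotted cover lying on the bench, slide it along the housing's guides under the raised wing nut, slot round the stud, until it lies flat and fully home against the end stop. Then spin the wing nut down (clockwise) until it is snug on the cover. Leave the other things on the bench where they are.

Things in the scene. Friction and masses are not known exactly. Their poses are not given: they have to be found in the camera images.
- housing_rim (a point): Point on the stud axis at the rim (55 mm above the bench) of the blue filter housing, fixed, 160 x 137 mm, open on top, black-capped filter inside. z is up; x points from the loading end (robot's side) to the end stop, the way the cover slides in. Steel guides, 8 mm above the rim, run along both sides, inner faces at y = +-58.5 mm from x = -25 to +80 mm.
- apron (a point): Point at x = -118 mm from housing_rim, same axes, on the apron: a fixed plate level with the rim that carries on from the box (x = -80) to x = -155 mm, where the cover can be set down. Along it the guides flare outwards, from y = +-58.5 mm at x = -25 to +-70 mm at x = -154 mm.
- end_stop (a point): Middle of the near face of the fixed end stop, a steel strip across the housing 75.5 mm beyond the stud axis, rising 10 mm above the rim; this point is at rim height, same axes as housing_rim.
- stud_top (a point): Top of the fixed steel stud, 10 mm thick, on the housing's axis, 45 mm above the rim.
- cover_handle (a point): Centre of the cover's grip, a black upright block 14 mm (x) x 36 mm (y) x 36 mm high on the plate near one end; this point is 23 mm above the cover's underside. The cover is a loose yellow metal plate, 160 (x) x 110 (y) x 5 mm, about 0.22 kg, flat on the bench at the start. Axes: z up, x from the grip towards the slotted end.
- cover_eye (a point): Point on the level of the cover's top face, 70 mm in +x from the grip, 75 mm from the slotted edge, same axes. A 19 mm wide slot runs from the +x edge along the middle, past this point, to 9.5 mm behind it. With the cover home this point is on the stud axis within about 4 mm, 5 mm above housing_rim, and the cover's x lies along the housing's x.
- cover: The cover itself: its origin is 5 mm below cover_eye, on the underside; same axes.
- wing_nut: Wing nut on the stud, origin on the stud axis at its underside, z up: steel foot disc 32 mm across, 4 mm thick; red hub 18 mm across, 18 mm high; two upright red wings, 6 mm thick, along its +x and -x out to 32 mm from the axis, from 5 to 28 mm above the underside. It starts 12 to 16 mm above the rim, so the cover passes below. It cannot come off.
- nut_foot (a point): Centre of the wing nut's underside, same axes as wing_nut. The nut only turns, sinking 8 mm for each clockwise turn (from above). It turns freely (about 1 N on a wing), stays where it is left and can be spun by pushing a wing round with a fingertip; it stops when its foot presses on the cover.
- nut_turn (a joint): Turn of the wing nut, rad, growing clockwise from above; at 0 its underside is 14 mm above the rim (9 mm above a seated cover), and it sinks 1.273 mm per rad, so it meets a seated cover at about 7.1 rad. Starts between -1.2 and 1.2.
- flask_mid (a point): Stoppered conical glass flask, 86 mm across the foot, 153 mm tall; point half-way up. To be left alone.
- oil_mid (a point): White pump-oil bottle with a yellow band, 64 mm across, 170 mm tall; point half-way up. To be left alone.
- spare_mid (a point): Spare filter cartridge with orange ends, 66 mm across, 58 mm tall; its centre. To be left alone.
- jar_mid (a point): Small amber jar with a steel cap, 52 mm across, 60 mm tall; point half-way up. To be left alone.
- fitting_mid (a point): Small upright brass hose fitting, 26 mm across, 40 mm tall; point half-way up. To be left alone.
- wrench: Steel wrench lying flat on the bench. To be left alone.
- driver: Screwdriver lying on the bench. To be left alone.
Things that resemble listed ones, but are neither listed nor needed, are in the scene too. Of the things shaped like the cover, the yellow one is meant.

How it is judged:
On the way, in this order (a step that is already met when the one before it is completed fails the run):
1. the cover lies flat on the rim, fully home under the wing nut (x of cover_eye in the frame of housing_rim between -0.005 and 0.005 m and y of cover_eye in the frame of housing_rim between -0.006 and 0.006 m and z of cover_eye in the frame of housing_rim between 0.003 and 0.0065 m and angle between cover_eye's own z axis and vertical below 0.03 rad), for 0.2 s.
2. the wing nut is spun down until it presses on the seated cover (all of step 1 and z of nut_foot in the frame of cover_eye below 0.0004 m and contact force between wing_nut and cover above 2 N), for 0.2 s.
At the end, for the whole second after the job is handed in: The cover lies flat on the rim (within 0.03 rad), its eye within 5 mm of the stud axis lengthwise and 6 mm sideways, and the wing nut is snug on it: no more than 0.4 mm of gap and pressing with more than 2 N (all of step 2); the robot touches nothing.
It fails at once if one of the bystanders is moved more than 40 mm (distance of any of flask_mid, oil_mid, spare_mid, jar_mid, fitting_mid, wrench, driver from where it was at the start of the episode above 0.04 m).
It also fails if it takes over 59 s, if anything falls off the work surface, if the arm or the gripper's body presses on something with over 40 N, if the wrist force passes 120 N, or if a joint passes its speed limit or range.

## Working session

There is one attempt and no reset: what is moved stays moved. The work goes in short steps, each a Python script; the robot and the scene stay as the last script left them, time stands still between calls to the robot, and variables do not carry over. Pictures are saved under pics/ and viewed, at most 10 in all, crops included, and the job is handed in when it is done.

```bash
mkdir -p pics; cat > h.py <<'E'
import numpy as np, cv2
from cell import r, optics
def grab(n):
    d=optics.get_image(n); np.savez('%s.npz'%n,**d); return d
def load(n): return dict(np.load('%s.npz'%n))
def cloud(d):
    h,w=d['depth'].shape; u,v=np.meshgrid(np.arange(w),np.arange(h)); z=d['depth']
    P=np.stack([(u-d['cx'])/d['fx']*z,(v-d['cy'])/d['fy']*z,z],-1)
    T=np.linalg.inv(d['camera_from_world']); return P@T[:3,:3].T+T[:3,3]
def ray(d,u,v,h):
    T=np.linalg.inv(d['camera_from_world']); k=T[:3,:3]@np.array([(u-d['cx'])/d['fx'],(v-d['cy'])/d['fy'],1]); o=T[:3,3]
    return o+k*(h-o[2])/k[2]
E
python3 - <<'E'
from h import *
for n in('scene','top'):
    d=grab(n); cv2.imwrite('pics/%s0.png'%n,cv2.resize(d['pixels'][...,::-1],(768,576)))
    print(n,d['fx'],d['cx'],d['cy'],np.linalg.inv(d['camera_from_world']).round(3).tolist())
print(r.finger_overhang,r.current_t(),r.current_ee_rot())
E
```

```text
scene 427.2430225393458 252.51890085070005 195.71191432949922 [[0.341, 0.759, -0.555, 1.213], [0.94, -0.276, 0.2, -0.257], [-0.001, -0.59, -0.808, 1.117], [0.0, 0.0, 0.0, 1.0]]
top 458.9413133326551 257.40520872574865 188.5776429895086 [[0.029, -0.995, 0.095, 0.378], [-1.0, -0.029, 0.006, -0.002], [-0.003, -0.095, -0.995, 1.554], [0.0, 0.0, 0.0, 1.0]]
0.022 0.1 [ 9.76890258e-01  2.13740836e-01 -8.47402723e-05 -5.21676585e-04]
```

View pics/scene0.png

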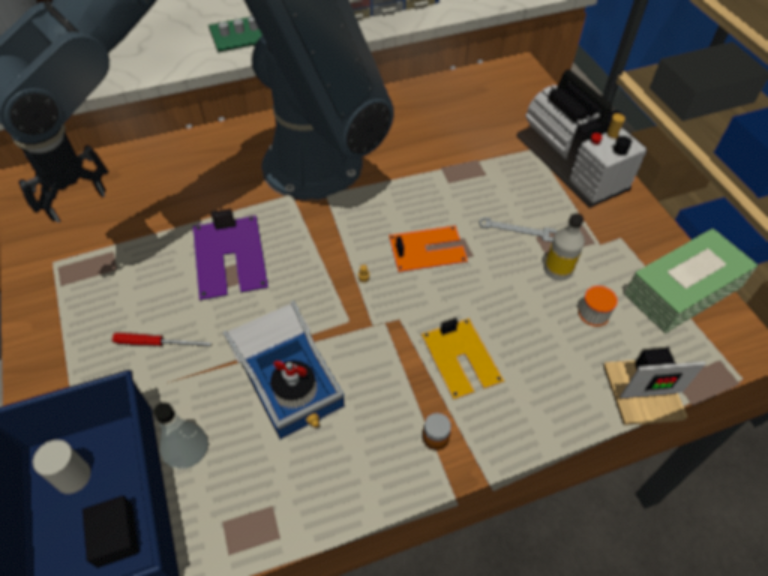

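View pics/top0.png

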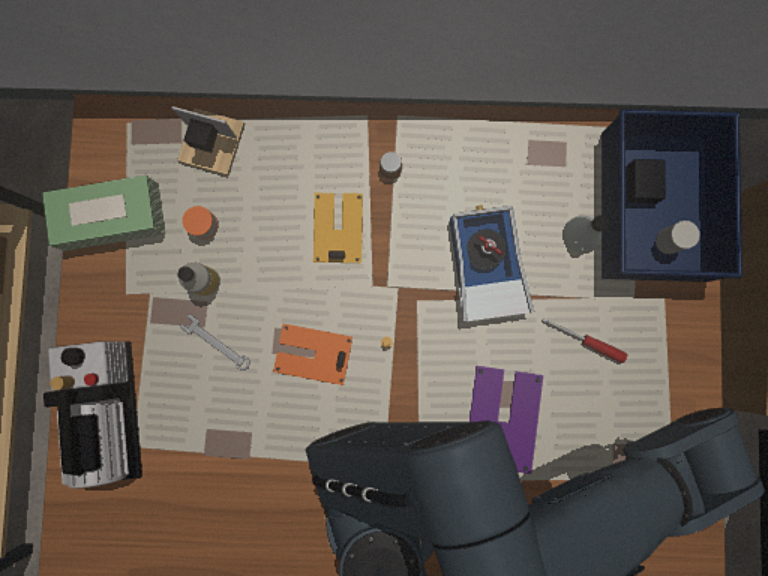

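The scene view shows the yellow plate at about (462,357) and the housing with its red wing nut at (292,370). In the top view, three things could be taken for the cover: yellow (338,228), orange (312,353) and purple (505,420). I choose the yellow one; its grip is at (337,256), on the robot's side. The housing's stud is at (488,246) and its white apron at (497,302).

```bash
cat > m.py <<'E'
from h import *
d=load('top'); C=cloud(d); hsv=cv2.cvtColor(d['pixels'],cv2.COLOR_RGB2HSV)
def big(m):
    n,l,s,c=cv2.connectedComponentsWithStats(m.astype(np.uint8)); return l==1+np.argmax(s[1:,4])
y=big((hsv[...,0]>18)&(hsv[...,0]<32)&(hsv[...,1]>170)&(hsv[...,2]>90)&(C[...,0]<.75)&(C[...,0]>.3)&(abs(C[...,1])<.35))
vu=np.argwhere(y); W=np.array([ray(d,u,v,.005)[:2] for v,u in vu])
b=cv2.minAreaRect((W*1000).astype(np.float32)); print('cover rect',b, 'mean z',C[y][:,2].mean(), 'corners',cv2.boxPoints(b).round(1).tolist())
k=(hsv[...,2]<60)&(C[...,2]>.025)&(C[...,2]<.06)&(np.hypot(C[...,0]-b[0][0]/1000,C[...,1]-b[0][1]/1000)<.1)
print('grip',C[k].mean(0),k.sum(),C[k].min(0),C[k].max(0))
# housing
near=(np.abs(C[...,0]-.47)<.17)&(np.abs(C[...,1]+.22)<.13)
m=big(near&(C[...,2]>.045)&(C[...,2]<.075))
for lo,hi in((.05,.058),(.059,.068)):
    q=near&(C[...,2]>lo)&(C[...,2]<hi); print(lo,q.sum())
b=cv2.minAreaRect((C[m][:,:2]*1000).astype(np.float32)); print('housing rect',b,cv2.boxPoints(b).round(1).tolist())
red=big((np.minimum(hsv[...,0],180-hsv[...,0])<8)&(hsv[...,1]>130)&(hsv[...,2]>60)&near)
print('red',red.sum(),C[red].mean(0),C[red][:,2].min(),C[red][:,2].max())
k=(C[...,2]>.085)&near; print('high',C[k].round(3).tolist()[:12])
e=lambda n,x0,y0,w,h:cv2.resize(load(n)['pixels'][y0:y0+h,x0:x0+w,::-1],(4*w,4*h),interpolation=cv2.INTER_CUBIC)
a=e('top',200,120,60,64); c=e('top',290,130,70,90); s=e('scene',140,190,100,110)
o=np.zeros((440,960,3),np.uint8)
x=0
for i in(a,c,s): o[:i.shape[0],x:x+i.shape[1]]=i; x+=i.shape[1]
cv2.imwrite('pics/crop1.png',cv2.resize(o[:,:x],(800,int(440*800/x))))
E
python3 m.py
```

```text
cover rect ((571.1368408203125, 171.81137084960938), (3.402883291244507, 0.0), 91.65786743164062) mean z 0.0033152175215396262 corners [[571.2000122070312, 170.10000610351562], [571.2000122070312, 170.10000610351562], [571.0999755859375, 173.5], [571.0999755859375, 173.5]]
grip [0.58212312 0.12282725 0.03633057] 24 [0.57836535 0.10419992 0.02748143] [0.58850999 0.13782577 0.04513856]
0.05 1100
0.059 376
housing rect ((552.8176879882812, -222.12576293945312), (198.34649658203125, 153.14199829101562), 9.169060707092285) [[442.70001220703125, -162.3000030517578], [467.1000061035156, -313.5], [662.9000244140625, -281.8999938964844], [638.5, -130.6999969482422]]
red 11 [ 0.59681639 -0.22669384  0.09221855] 0.08682050306952949 0.0981821313182818
high [[0.625, -0.188, 0.095], [0.625, -0.191, 0.094], [0.623, -0.186, 0.088], [0.622, -0.188, 0.096], [0.62, -0.189, 0.108], [0.622, -0.195, 0.094], [0.622, -0.197, 0.099], [0.62, -0.189, 0.086], [0.619, -0.191, 0.096], [0.619, -0.194, 0.096], [0.618, -0.197, 0.101], [0.619, -0.201, 0.097]]
```

View pics/crop1.png

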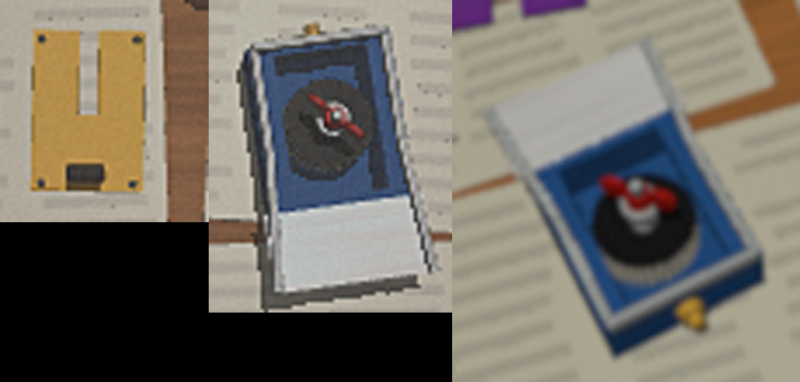

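Crop confirms the yellow cover: slot pointing away from the robot, grip at the near end. The housing shows white guides and apron, with the red nut over the black filter cap. Next I measure with tuned masks.

```bash
cat > m2.py <<'E'
from h import *
d=load('top'); C=cloud(d); P=d['pixels']; hsv=cv2.cvtColor(P,cv2.COLOR_RGB2HSV); H,S,V=[hsv[...,i].astype(int) for i in range(3)]
print('yellow px',hsv[160,215],hsv[140,212],'blue px',hsv[185,320],'apron',hsv[200,330],'red',hsv[163,322:330].tolist())
vv,uu=np.mgrid[:384,:512]
def rot(p):
    b=cv2.minAreaRect(p.astype(np.float32)); return b
m=(H>15)&(H<32)&(S>120)&(V>70)&(uu>195)&(uu<255)&(vv>115)&(vv<185)
W=np.array([ray(d,u,v,.005)[:2]*1000 for v,u in np.argwhere(m)]); print('cover',m.sum(),rot(W),cv2.boxPoints(rot(W)).round(1).tolist())
g=(V<75)&(uu>215)&(uu<236)&(vv>160)&(vv<180); W=np.array([ray(d,u,v,.041)[:2]*1000 for v,u in np.argwhere(g)]); print('grip',g.sum(),rot(W))
# housing guides: white runs left/right of the blue interior per row
A=[];B=[]
for v in range(150,184):
    b=np.where((H[v]>100)&(H[v]<125)&(S[v]>90)&(uu[v]>290)&(uu[v]<360))[0]
    w=np.where((S[v]<60)&(V[v]>110)&(uu[v]>290)&(uu[v]<362)&(C[v,:,2]>.045))[0]
    l=w[w<320]; q=w[w>330]
    if len(l) and len(q): A.append(ray(d,l.max()+.5,v,.063)[:2]*1000); B.append(ray(d,q.min()-.5,v,.055)[:2]*1000)
for n,Q in(('L',A),('R',B)):
    Q=np.array(Q); f=cv2.fitLine(Q.astype(np.float32),cv2.DIST_HUBER,0,.01,.01).ravel(); print(n,len(Q),f, np.degrees(np.arctan2(f[1],f[0])), 'res',np.std((Q-f[2:])@[-f[1],f[0]]))
ap=(S<60)&(V>110)&(uu>300)&(uu<356)&(vv>184)&(vv<222)&(C[...,2]>.048)&(C[...,2]<.06); W=np.array([ray(d,u,v,.055)[:2]*1000 for v,u in np.argwhere(ap)]); print('apron',ap.sum(),rot(W),cv2.boxPoints(rot(W)).round(1).tolist())
for n,box in(('top',(305,345,145,180)),('scene',(170,215,230,265))):
    e=load(n); h=cv2.cvtColor(e['pixels'],cv2.COLOR_RGB2HSV).astype(int); X=cloud(e)
    q=((h[...,0]<8)|(h[...,0]>172))&(h[...,1]>130)&(h[...,2]>60)&(uu>box[0])&(uu<box[1])&(vv>box[2])&(vv<box[3])
    # stud top: steel pixels (bright, gray) inside
    s=(h[...,1]<70)&(h[...,2]>110)&(X[...,2]>.085)&(uu>box[0])&(uu<box[1])&(vv>box[2])&(vv<box[3])
    print(n,'red',q.sum(),np.argwhere(q).mean(0),'z',np.percentile(X[q][:,2],[50,90]),'stud px',np.argwhere(s).tolist()[:20])
    if s.any(): print('  stud xy',ray(e,*np.argwhere(s).mean(0)[::-1],.100))
    W=np.array([ray(e,u,v,.092)[:2]*1000 for v,u in np.argwhere(q)]); print('  wings',rot(W),cv2.boxPoints(rot(W)).round(0).tolist())
    cv2.imwrite('pics/z_%s.png'%n,cv2.resize(e['pixels'][box[2]-10:box[3]+40,box[0]-20:box[1]+25,::-1],None,fx=7,fy=7,interpolation=cv2.INTER_NEAREST))
E
python3 m2.py
```

```text
yellow px [ 19 150 178] [ 18 147 180] blue px [110 110 114] apron [ 60   4 187] red [[173, 15, 68], [3, 114, 74], [1, 153, 173], [90, 46, 72], [94, 11, 193], [75, 9, 173], [2, 53, 131], [2, 76, 167]]
cover 1260 ((650.4647827148438, 122.19076538085938), (155.71902465820312, 109.72686004638672), 1.6575433015823364) [[571.0999755859375, 174.8000030517578], [574.2000122070312, 65.0999984741211], [729.9000244140625, 69.5999984741211], [726.7000122070312, 179.3000030517578]]
grip 54 ((578.2246704101562, 119.9642333984375), (20.11326026916504, 33.27177047729492), 2.1391029357910156)
L 34 [ 9.8910135e-01  1.4723630e-01  5.9809357e+02 -1.5320221e+02] 8.4668 res 1.133705206639878
R 34 [ 9.7949022e-01  2.0149179e-01  6.0034326e+02 -2.7562039e+02] 11.6242075 res 1.2077893509929178
apron 896 ((494.0753173828125, -231.25958251953125), (91.85002899169922, 156.71249389648438), 1.6733207702636719) [[445.8999938964844, -154.3000030517578], [450.5, -310.8999938964844], [542.2999877929688, -308.20001220703125], [537.7000122070312, -151.60000610351562]]
top red 23 [163.2173913  326.43478261] z [0.09390709 0.09972772] stud px [[160, 324], [162, 326], [162, 327], [163, 326], [163, 327], [163, 328]]
  stud xy [ 0.60819453 -0.21099075  0.1       ]
  wings ((604.1917114257812, -209.61671447753906), (59.607975006103516, 12.37293815612793), 54.198604583740234) [[582.0, -230.0], [592.0, -237.0], [627.0, -189.0], [617.0, -182.0]]
scene red 97 [245.6185567  193.54639175] z [0.08744192 0.096992  ] stud px [[242, 192], [242, 193], [243, 191], [243, 192], [243, 193], [244, 191], [244, 192], [244, 193]]
  stud xy [ 0.60920423 -0.21446525  0.1       ]
  wings ((613.072509765625, -214.4779510498047), (61.868408203125, 20.322036743164062), 57.31801986694336) [[588.0, -235.0], [605.0, -246.0], [638.0, -194.0], [621.0, -183.0]]
```

View pics/z_top.png

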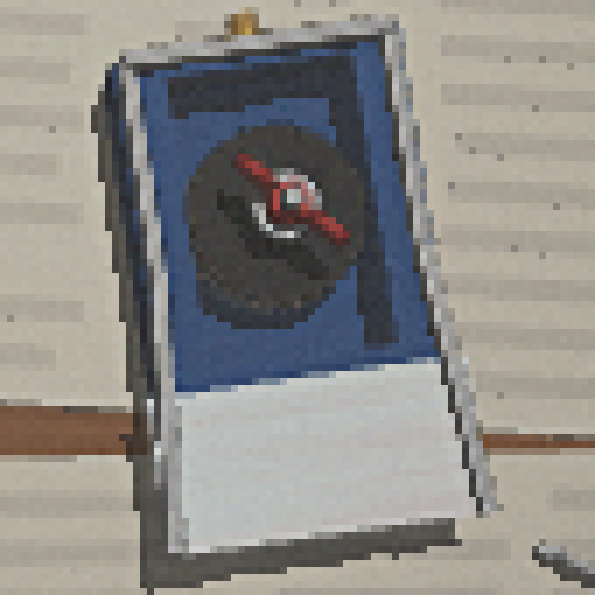

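The zoomed crop (origin (285,135), ×7) shows the end stop's lower edge from (145,72) to (383,42), and the apron/box edge from (176,391) to (440,359). The stud top is at (293,197), and the nut's wings run (240,158)–(346,238). I compute the housing frame from these.

```bash
python3 - <<'E'
from h import *
d=load('top'); f=lambda x,y,h:ray(d,285+x/7-.5,135+y/7-.5,h)[:2]*1000
def ln(n,a,b,h):
    p,q=f(*a,h),f(*b,h); v=p-q; print(n,p.round(1),q.round(1),'mid',((p+q)/2).round(1),'len',np.linalg.norm(v).round(1),'ang',np.degrees(np.arctan2(v[1],v[0])).round(2)-90)
ln('stop',(145,72),(383,42),.055); ln('box',(176,391),(440,359),.055); ln('apron end',(188,551),(476,514),.055)
ln('Lguide',(147,80),(171,330),.063);ln('Rguide',(383,45),(430,330),.055); print(f(293,197,.1))
ln('wings',(240,158),(346,238),.092)
E
```

```text
stop [ 671.4 -146.8] [ 689. -259.] mid [ 680.2 -202.9] len 113.6 ang 8.920000000000002
box [ 520.4 -164.2] [ 539.  -287.5] mid [ 529.7 -225.9] len 124.8 ang 8.599999999999994
apron end [ 445.7 -171.2] [ 466.8 -305.1] mid [ 456.3 -238.1] len 135.6 ang 8.980000000000004
Lguide [ 666.1 -147. ] [ 548.2 -160.5] mid [ 607.1 -153.7] len 118.7 ang -83.48
Rguide [ 687.6 -259. ] [ 552.6 -282.7] mid [ 620.1 -270.9] len 137.1 ang -80.05
[ 606.6583974  -211.08991766]
wings [ 625.3 -187.6] [ 589.6 -236.8] mid [ 607.5 -212.2] len 60.8 ang -35.97
```

```bash
cat >> h.py <<'E'
def quat(yaw):  # tool z down, tool y (closing line) along world yaw (mod pi)
    a=(yaw+np.pi/2)/2; return np.array([np.cos(a),np.sin(a),0,0])
HY=np.radians(8.9); HS=np.array([.6075,-.213])
def hw(x,y=0): c,s=np.cos(HY),np.sin(HY); return HS+[c*x-s*y,s*x+c*y]
def P(*a): print(*a,'t',round(r.current_t(),2),'p',r.current_tool_pos().round(4),'F',r.current_contact_force().round(1))
E
python3 - <<'E'
from h import *
for y in(1.66,1.66+180): print(y,r.inverse_kinematics([.584,.12,.2],quat(np.radians(y))))
for y in(8.9,188.9): print(y,r.inverse_kinematics([.54,-.22,.2],quat(np.radians(y))))
q=quat(np.radians(1.66))
if r.inverse_kinematics([.584,.12,.2],q) is None: q=quat(np.radians(181.66))
r.set_gripper(.5,40); r.move_to([.584,.1205,.16],q); P('above')
r.move_linear([.584,.1205,.033],vel=.15); P('down')
r.set_gripper(0.0,60); P('closed',r.current_opening(),r.current_finger_force())
r.move_linear([.584,.1205,.05],vel=.1); P('lifted')
d=grab('top'); s=grab('scene'); cv2.imwrite('pics/grip.png',np.hstack([cv2.resize(d['pixels'][90:210,170:290,::-1],(400,400)),cv2.resize(s['pixels'][170:290,230:350,::-1],(400,400))]))
E
```

```text
1.66 [ 1.24585588e-01  4.90783068e-01  1.57993367e+00 -4.44089210e-16
  1.07087592e+00  9.56131226e-02]
181.66 None
8.9 [-4.66707328e-01  4.68347588e-01  1.61626529e+00 -4.44089210e-16
  1.05697978e+00 -6.22041632e-01]
188.9 [-4.66707328e-01  4.68347588e-01  1.61626529e+00 -4.44089210e-16
  1.05697978e+00  2.51955102e+00]
above t 3.14 p [0.5842 0.1197 0.1601] F [-0.3  0.3 -0.3]
down t 4.14 p [0.5846 0.1205 0.0339] F [0.2 0.8 0.1]
closed 0.1570844517996826 59.874592423439026 t 4.51 p [0.5846 0.1206 0.0339] F [-0.4 -1.2  6.7]
lifted t 4.83 p [0.5842 0.1205 0.0505] F [ 0.5 -0.1 -3.5]
```

View pics/grip.png

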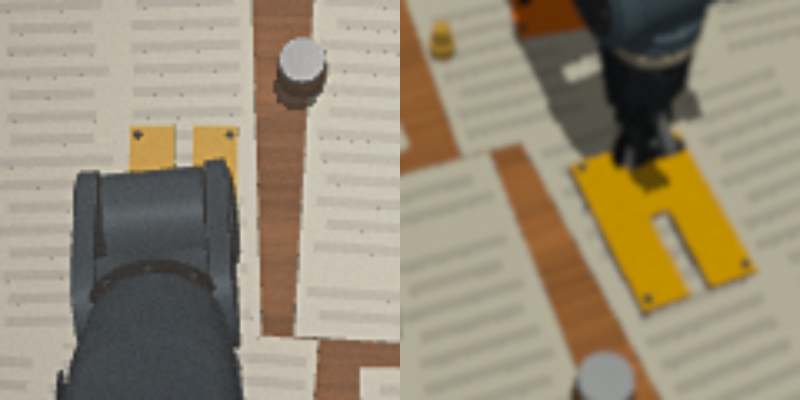

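The cover is held by its grip (scene crop (650,150)) and hangs level. I carry it to above the apron and measure the plate in the hand.

```bash
cat > c.py <<'E'
from h import *
def cover(n,zt,near):
    d=grab(n); hsv=cv2.cvtColor(d['pixels'],cv2.COLOR_RGB2HSV).astype(int); X=cloud(d)
    m=(hsv[...,0]>15)&(hsv[...,0]<32)&(hsv[...,1]>120)&(hsv[...,2]>60)&(np.hypot(X[...,0]-near[0],X[...,1]-near[1])<.12)&(abs(X[...,2]-zt)<.03)
    k,l,s,c=cv2.connectedComponentsWithStats(m.astype(np.uint8)); m=l==1+np.argmax(s[1:,4])
    W=np.array([ray(d,u,v,zt)[:2] for v,u in np.argwhere(m)])
    c,s=np.cos(HY),np.sin(HY); Q=(W-HS)@np.array([[c,-s],[s,c]])*1000   # housing frame, mm
    b=cv2.minAreaRect(Q.astype(np.float32)); z=X[m]; A=np.c_[Q,np.ones(len(Q))]; pl=np.linalg.lstsq(A,z[:,2]*1000,rcond=None)[0]
    print(n,m.sum(),[np.round(i,1) for i in b],cv2.boxPoints(b).round(1).tolist(),'plane slope mrad',(pl[:2]*1000).round(1),'z',np.median(z[:,2]))
    return d
E
python3 - <<'E'
from c import *
p=r.current_tool_pos(); r.move_linear([p[0],p[1],.17],vel=.25)
t=hw(-.220); r.move_to([*t,.17],quat(HY)); r.sleep(.2); P('apron')
e=hw(-.150)
s=cover('scene',.1415,e); d=cover('top',.1415,e)
cv2.imwrite('pics/ap.png',np.hstack([cv2.resize(d['pixels'][110:250,260:400,::-1],(400,400)),cv2.resize(s['pixels'][150:290,110:250,::-1],(400,400))]))
E
```

```text
apron t 7.29 p [ 0.3906 -0.2466  0.1699] F [-0.7  0.4 -2.4]
scene 1539 [array([-150.7,   -0.6]), array([109.3, 163.1]), np.float64(89.8)] [[-232.5, -55.0], [-69.4000015258789, -55.599998474121094], [-69.0, 53.70000076293945], [-232.0, 54.29999923706055]] plane slope mrad [-4.4 -0.1] z 0.13986723252203714
top 598 [array([-146.9,   28.3]), array([ 55.5, 146. ]), np.float64(89.9)] [[-219.89999389648438, 0.6000000238418579], [-73.9000015258789, 0.4000000059604645], [-73.9000015258789, 56.0], [-219.8000030517578, 56.20000076293945]] plane slope mrad [-4.2 -8.1] z 0.1404791356560755
```

View pics/ap.png

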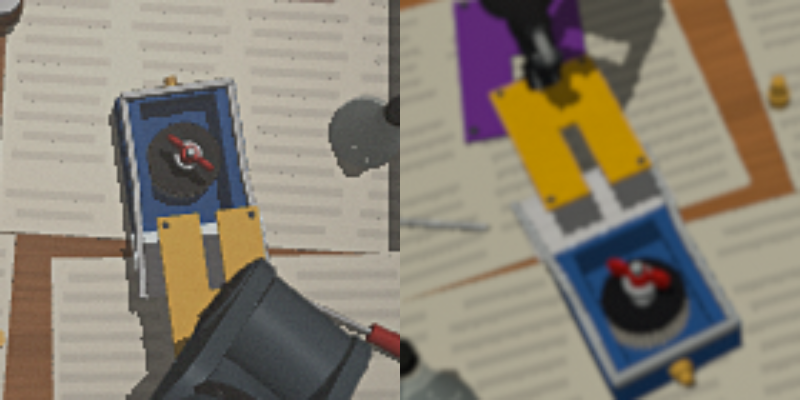

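The plate is square to the housing and centred: y −0.6 mm, yaw 0. In the top crop its front edge is at (210,215), above the apron. I lower it and slide it in.

```bash
python3 - <<'E'
from h import *
q=quat(HY); y=.0005; Z=.0908
r.move_linear([*hw(-.220,y),.1],q,vel=.15); r.move_linear([*hw(-.220,y),Z],q,vel=.05); P('down')
u=np.array([np.cos(HY),np.sin(HY)])
def fx(): F=r.current_contact_force(); return F[:2]@u, F[:2]@[-u[1],u[0]], F[2]
for x in(-.2,-.18,-.16,-.14,-.12,-.1,-.085,-.078):
    r.move_linear([*hw(x,y),Z],q,vel=.08); f=fx(); print(x,np.round(f,1))
    if max(abs(np.array(f)-[0,0,-2.5]))>15: print('STOP'); break
P('end')
E
cat > look.py <<'E'
from c import *
import sys
s=cover('scene',.061,hw(0)); d=cover('top',.061,hw(0))
cv2.imwrite('pics/%s.png'%sys.argv[1],np.hstack([cv2.resize(d['pixels'][120:220,280:380,::-1],(400,400)),cv2.resize(s['pixels'][190:290,140:240,::-1],(400,400))]))
E
python3 look.py in1
```

```text
down t 8.34 p [ 0.3901 -0.2465  0.0908] F [ 0.2 -0.1 -2.3]
-0.2 [ 0.1  0.4 -3.7]
-0.18 [ 0.4 -0.5 -2.5]
-0.16 [ 0.1 -0.7 -3.4]
-0.14 [ 0.5 -0.1 -2.7]
-0.12 [-0.5  1.1 -1.3]
-0.1 [ 0.1  0.4 -2.8]
-0.085 [-0.3 -0.5 -1.7]
-0.078 [-0.2 -0.5 -3. ]
end t 11.33 p [ 0.5305 -0.2246  0.0908] F [-0.1 -0.5 -3. ]
scene 1593 [array([-9.6, -0.7]), array([110.8, 160.3]), np.float64(89.6)] [[-90.0999984741211, -55.5], [70.19999694824219, -56.70000076293945], [71.0, 54.099998474121094], [-89.30000305175781, 55.29999923706055]] plane slope mrad [-11.7  -1.1] z 0.060690576015471454
top 381 [array([ 0.8, 34.1]), array([ 44.5, 133.7]), np.float64(89.2)] [[-66.30000305175781, 12.800000190734863], [67.4000015258789, 11.0], [68.0, 55.5], [-65.69999694824219, 57.29999923706055]] plane slope mrad [12.   5.3] z 0.061475038857288444
```

View pics/in1.png

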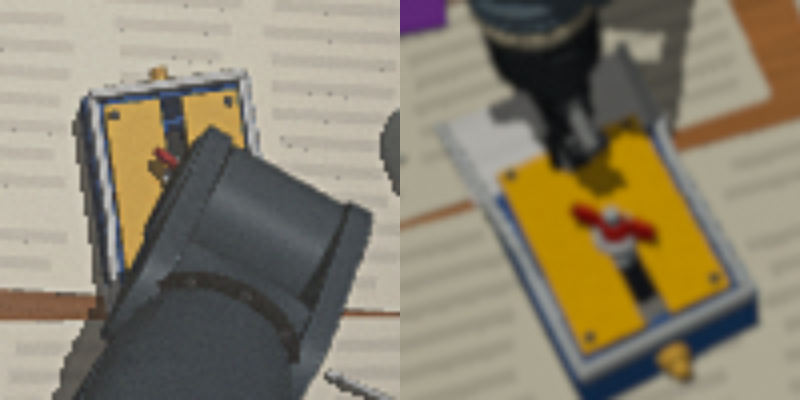

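The cover is in the guides under the nut, a few mm short of the stop (scene crop front edge at (670,320)), with no contact forces. I push it on to the stop, lower it and let go.

```bash
python3 - <<'E'
from h import *
q=quat(HY); y=.0005; Z=.0908; u=np.array([np.cos(HY),np.sin(HY)])
def fx(): F=r.current_contact_force(); return F[:2]@u, F[:2]@[-u[1],u[0]], F[2]
x=-.078
def fwd(lim,xm):
    global x
    while x<xm:
        x+=.001; r.move_linear([*hw(x,y),Z],q,vel=.03); f=fx()
        if f[0]<-lim: break
    print('fwd',round(x,4),np.round(f,1))
fwd(8,-.062)
x-=.001; f0=fx()[2]
while Z>.087:
    Z-=.0005; r.move_linear([*hw(x,y),Z],q,vel=.02)
    if fx()[2]>8: break
print('low',Z,np.round(fx(),1)); fwd(12,-.060); P('home')
r.set_gripper(.4); P('open',r.current_opening()); 
r.move_linear([*hw(x-.002,y),.17],q,vel=.2); r.move_linear([*hw(-.2,y),.2],q,vel=.4); P('up')
E
python3 look.py in2
```

```text
fwd -0.07 [-11.7  -3.5   1.1]
low 0.0878 [-12.    1.3  13.5]
fwd -0.07 [-18.9   0.7  17.3]
home t 15.18 p [ 0.5369 -0.2237  0.0889] F [-18.8  -2.2  17.3]
open 0.4012061858196856 t 15.52 p [ 0.5387 -0.2233  0.088 ] F [ 0.4 -0.2 -0.2]
up t 16.55 p [ 0.409  -0.2435  0.1993] F [1.2 0.2 1.2]
scene 1566 [array([-3.8, -1.4]), array([109.5, 156. ]), np.float64(89.9)] [[-81.9000015258789, -56.0], [74.0999984741211, -56.20000076293945], [74.30000305175781, 53.20000076293945], [-81.69999694824219, 53.5]] plane slope mrad [-8.2  1.7] z 0.05915088938715107
top 1274 [array([-5.8,  1.6]), array([109.9, 160.4]), np.float64(89.6)] [[-86.4000015258789, -52.900001525878906], [74.0, -54.0], [74.69999694824219, 56.0], [-85.69999694824219, 57.099998474121094]] plane slope mrad [0.8 4.1] z 0.05950219963332337
```

View pics/in2.png

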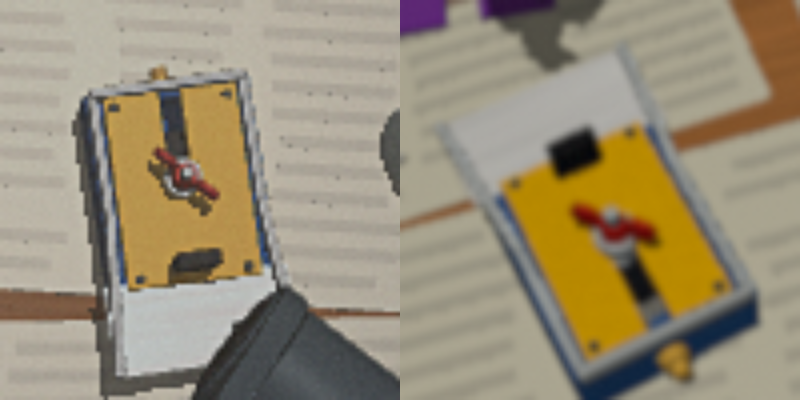

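The cover lies home against the stop: top crop front edge at (165,90), slot round the stud, grip clear. The wings still point at about 54°. I now straddle the wings with the half-open jaws and turn the wrist clockwise.

```bash
cat > spin.py <<'E'
from h import *
S=np.array([.608,-.213])
def st(): return r.current_torque().round(2), r.current_effort()[5].round(2), r.current_contact_force().round(1)
def spin(q6end,step,lim):
    q=r.current_q(); a=q.copy(); e0=r.current_effort()[5]
    while a[5]<q6end-1e-6:
        a[5]=min(a[5]+step,q6end); r.set_joints(a); T=r.current_torque(); F=r.current_contact_force()
        print(round(a[5],2),'T',T.round(2),'F',F.round(1),'e',round(r.current_effort()[5]-e0,2))
        if abs(r.current_effort()[5]-e0)>lim or np.linalg.norm(F)>25: print('LIMIT'); break
E
python3 - <<'E'
from spin import *
r.set_gripper(.31); q=quat(np.radians(139))
r.move_linear([*hw(-.06),.22],vel=.4)
j=r.inverse_kinematics([*S,.17],q); print(j.round(2))
if j[5]>0: raise SystemExit
r.set_joints(j); r.move_linear([*S,.099],vel=.1); P('fork',r.current_opening(),st())
spin(2.82,.705,.8); P('end')
E
python3 look.py nut1
```

```text
[-0.41  0.61  1.46 -0.    1.07 -2.84]
fork 0.3102807728550384 (array([-0.01, -0.02,  0.01]), np.float64(0.0), array([ 0.3, -0. ,  0.7])) t 20.18 p [ 0.6084 -0.2131  0.0996] F [ 0.3 -0.   0.7]
-2.13 T [-0.01  0.04 -0.  ] F [-0.4 -0.  -0.4] e 0.19
-1.43 T [0.13 0.07 0.07] F [0.6 1.6 0. ] e 0.18
-0.72 T [-0.2   0.09 -0.02] F [-0.3 -1.  -0.5] e 0.18
-0.02 T [-0.11  0.13  0.05] F [-0.6 -0.6 -0.7] e 0.17
0.69 T [0.04 0.14 0.02] F [-0.6  0.4 -0.7] e 0.17
1.39 T [0.08 0.11 0.02] F [-1.4 -0.1 -0.5] e 0.17
2.1 T [-0.06  0.02 -0.  ] F [-0.4 -0.7  0.5] e 0.16
2.8 T [-0.19  0.1   0.06] F [ 0.2  0.  -0.7] e 0.17
2.82 T [-0.15  0.04  0.02] F [-1.1 -0.1 -0.7] e 0.08
end t 26.09 p [ 0.6083 -0.2132  0.0996] F [-1.1 -0.1 -0.7]
scene 757 [array([ -4. , -32.1]), array([155.7,  48. ]), np.float64(0.1)] [[-81.9000015258789, -8.199999809265137], [-81.80000305175781, -56.20000076293945], [73.9000015258789, -56.0], [73.80000305175781, -7.900000095367432]] plane slope mrad [ -2.6 -11.3] z 0.05929583091335666
top 91 [array([46. , 49.8]), array([25., 63.]), np.float64(69.8)] [[12.199999809265137, 49.0], [71.30000305175781, 27.200000762939453], [79.9000015258789, 50.70000076293945], [20.799999237060547, 72.4000015258789]] plane slope mrad [ 2.  68.6] z 0.06013035417463497
```

View pics/nut1.png

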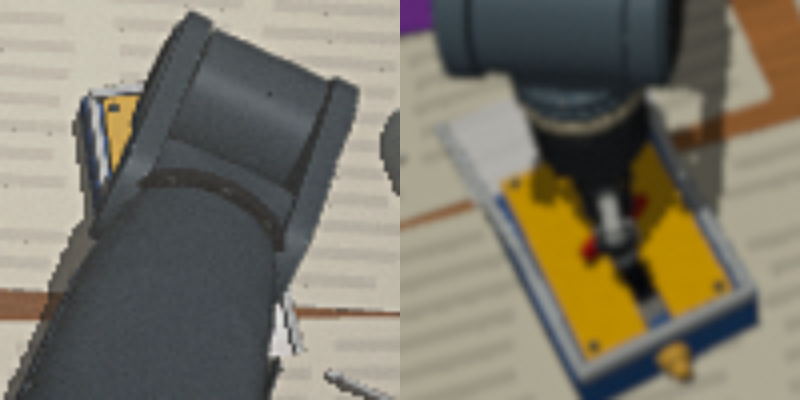

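The cover stays put and the wings have turned to about 126° (scene crop, red from (590,250) to (640,205)) as expected. Next I re-fork half a turn back and finish gently.

```bash
cat > spin2.py <<'E'
from spin import *
def fine(q6end,step,lim):
    a=r.current_q(); n=0
    while a[5]<q6end:
        a[5]+=step; r.set_joints(a); T=r.current_torque()[2]; lag=a[5]-r.current_q()[5]
        if n%4==0 or abs(T)>lim/2 : print(round(a[5],2),'Tz',round(T,2),'lag',round(lag,3),'F',r.current_contact_force().round(1),'t',round(r.current_t(),1))
        n+=1
        if abs(T)>lim or np.linalg.norm(r.current_contact_force())>25: print('SNUG?'); break
E
python3 - <<'E'
from spin2 import *
a=r.current_q(); a[5]-=.45; r.set_joints(a); r.move_linear([*S,.14],vel=.15)
a=r.current_q(); a[5]=2.1-np.pi; r.set_joints(a); r.move_linear([*S,.095],vel=.12); P('fork',st())
spin(.4,.72,.8); fine(2.8,.12,.35); P('end')
E
```

```text
fork (array([ 0.01, -0.07, -0.03]), np.float64(0.0), array([-0.2,  0.4,  0.6])) t 30.51 p [ 0.6082 -0.213   0.0952] F [-0.2  0.4  0.6]
-0.32 T [ 0.02 -0.04 -0.03] F [0.7 0.4 0. ] e 0.17
0.4 T [-0.1   0.13 -0.04] F [-0.9 -0.2 -0.5] e 0.17
0.4 T [-0.12  0.22  0.06] F [ 0.2 -1.  -0.2] e 0.0
0.52 Tz -0.03 lag 0.003 F [-0.  -0.1 -0.6] t 32.5
1.0 Tz -0.01 lag 0.007 F [ 1.3 -0.2  0.6] t 33.5
1.48 Tz -0.05 lag 0.007 F [0.8 0.1 0.5] t 34.5
1.96 Tz 0.04 lag 0.007 F [ 0.1  0.2 -0.3] t 35.5
2.44 Tz 0.08 lag 0.007 F [-0.8  0.  -0.7] t 36.5Traceback (most recent call last):
  File "<stdin>", line 4, in <module>
  File "spin2.py", line 5, in fine
    a[5]+=step; r.set_joints(a); T=r.current_torque()[2]; lag=a[5]-r.current_q()[5]
                ~~~~~~~~~~~~^^^
cell.PlanningError: the arm cannot take that pose within its joint ranges
```

```bash
cat > wing.py <<'E'
from h import *
s=grab('scene'); h=cv2.cvtColor(s['pixels'],cv2.COLOR_RGB2HSV).astype(int); vv,uu=np.mgrid[:384,:512]
q=((h[...,0]<8)|(h[...,0]>172))&(h[...,1]>130)&(h[...,2]>60)&(uu>165)&(uu<220)&(vv>225)&(vv<270)
X=cloud(s)[q]; z=np.percentile(X[:,2],[50,90,97]); W=np.array([ray(s,u,v,.08)[:2]*1000 for v,u in np.argwhere(q)])
b=cv2.minAreaRect(W.astype(np.float32)); print('red',q.sum(),'z',z,b)
E
python3 - <<'E'
from spin2 import *
a=r.current_q(); print(a[5]); a[5]-=.45; r.set_joints(a); r.move_linear([*S,.125],vel=.2); 
import wing; P('')
E
```

```text
2.7940176110028303
red 35 z [0.07711738 0.08431845 0.08729588] ((620.0108642578125, -224.75978088378906), (19.41071891784668, 25.505226135253906), 31.459423065185547)
 t 38.07 p [ 0.6081 -0.2129  0.1251] F [-0.5 -0.1 -0.1]
```

```bash
python3 - <<'E'
from spin2 import *
a=r.current_q(); a[5]=2.1-np.pi; r.set_joints(a); r.move_linear([*S,.094],vel=.12); P('fork',st())
a=r.current_q(); a[5]=-.55; r.set_joints(a); fine(1.6,.1,.35); P('end')
E
```

```text
fork (array([-0.06, -0.02,  0.02]), np.float64(0.0), array([0.8, 1.1, 0.1])) t 41.32 p [ 0.6079 -0.2129  0.0937] F [0.8 1.1 0.1]
-0.45 Tz -0.01 lag 0.004 F [-0.3  0.1 -0.9] t 42.1
-0.05 Tz 0.22 lag 0.004 F [-6.9 -7.8  2.9] t 43.1
0.05 Tz 0.25 lag 0.004 F [-7.5 -8.   2.6] t 43.4
0.15 Tz 0.3 lag 0.004 F [-8.7 -9.   3.5] t 43.6
0.25 Tz 0.36 lag 0.004 F [-10.   -9.9   4.3] t 43.9
SNUG?
end t 43.86 p [ 0.6067 -0.2143  0.0944] F [-10.   -9.9   4.3]
```

Torque rises firmly, so the nut has stopped on the cover. I back off into the free play, lift clear and check.

```bash
python3 - <<'E'
from spin2 import *
a=r.current_q(); a[5]=-.7; r.set_joints(a); P('free',st()); r.move_linear([*S,.16],vel=.2); r.move_linear([*hw(-.2),.25],vel=.4); P('away')
import wing
E
python3 look.py nut2
```

```text
free (array([0.05, 0.02, 0.02]), np.float64(-0.15), array([-0.5, -0.1,  0.2])) t 44.76 p [ 0.6068 -0.2143  0.0944] F [-0.5 -0.1  0.2]
away t 45.93 p [ 0.4098 -0.244   0.2494] F [-0.9 -0.1  0.3]
red 67 z [0.07639296 0.08226355 0.08563698] ((615.2515869140625, -213.9167022705078), (17.644746780395508, 53.837242126464844), 5.365458011627197)
scene 1579 [array([-3.8, -1.4]), array([109.5, 156. ]), np.float64(89.9)] [[-81.9000015258789, -56.0], [74.0999984741211, -56.20000076293945], [74.30000305175781, 53.20000076293945], [-81.69999694824219, 53.5]] plane slope mrad [-7.4 -0.5] z 0.05908060390974157
top 1290 [array([-5.8,  1.6]), array([109.9, 160.4]), np.float64(89.6)] [[-86.4000015258789, -52.900001525878906], [74.0, -54.0], [74.69999694824219, 56.0], [-85.69999694824219, 57.099998474121094]] plane slope mrad [0.4 5.6] z 0.059527688116977395
```

View pics/nut2.png

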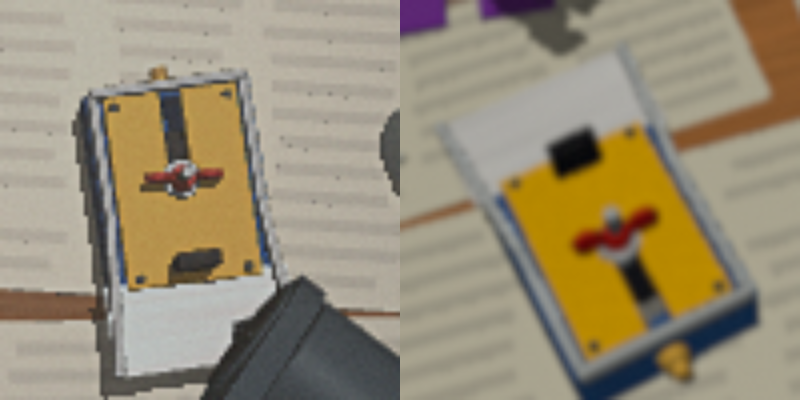

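The wings now stand at about 95° (top crop (145,180)–(222,172)), the foot is down on the cover and the cover is unmoved and flat. The robot is clear, so I hand in.

```bash
python3 -c "
from h import *
print(r.hand_in()); P('')"
```

```text
the job is handed in; nothing more can be done
None
the job is handed in; nothing more can be done
```

I handed the job in at about 46 s: the yellow cover is home against the end stop and flat, the wing nut is spun down snug on it, and the arm is clear and touched nothing else on the bench; hand-in returned no verdict, and I judged "snug" from wrist torque (about 0.36 N m) and the final pictures.

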